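Roll the hex bar until its wide hole is on top

ROBOT

A 6-joint arm with a two-finger parallel gripper is mounted at the origin on a cart in front of the work surface, level with it; the furniture and walls round the work are solid. World frame = base frame: x ahead of the robot, y to its left, z up, the work surface at z = 0. Lengths are in m, angles in rad, forces in N, time in s.
With the tool pointing down it reaches from about 0.3 to 0.825 m from the base axis. Payload 5.4 kg.
Tool frame: the origin (TCP) lies between the finger pads; the fingertips stand 25 mm ahead of it and the grasp point (between the pads) lies 6 mm ahead of it; x points along the fingers, y is the direction in which the jaws open and shut, and the axes are right-handed (so a half turn about x gives the same grasp; the last joint's range is limited). The gripper opens to 92 mm and grips with 3 to 60 N. Pads are 20 mm wide; open, the fingers measure 128 mm over their backs; the gripper's body (75 mm by 189 mm) begins 69 mm behind the grasp point.
Start: joints at [0.941, 0.158, 1.597, -0, 1.386, -0.21], TCP at [0.234, 0.525, 0.24] pointing down, gripper open.
Joint ranges: [-2.91, 2.91], [-0.94, 2.29], [0.18, 2.7], [-1.29, 4.43], [0.17, 2.64], [-3, 3]. Speed limits (rad/s): [2.57, 2.57, 3.14, 3.14, 3.14, 3.14].

INTERFACE

Orientations are given as [roll, pitch, yaw] about the fixed x, y, z axes, in that order (R = Rz(yaw) Ry(pitch) Rx(roll)).
In Python, from station import get_state, grab_frame, camera_info, hand_in gives the robot as it stands. The module is installed in compiled form; this text tells all that it offers.
- The arm moves only by the shell command python3 -m creep 'ROWS'. ROWS is JSON, a list that holds one entry, the list of rows, each a list of 5 numbers: the finger opening in m, from 0 to 0.0919, then the shift along the tool's x, y, z in m, then the turn about the tool's x in rad. In form: [[[grip, x, y, z, turn], ...]]. A call has exactly 10 rows; each row is the pose to reach, as a shift and turn from the pose commanded when the call began, along the tool's axes at that moment; what a row does not reach only later rows make up. A row lasts 1/8 s, in which the tool goes at most 62.5 mm and 10.7 degrees, less where a joint would pass 70% of its speed; a pose out of reach is approached as far as the arm can. A call with a gripper value outside its range is refused whole. The fingers move at their own pace and stop on an object; the grip force is fixed at half the most. Time passes only in rows, so rows that repeat a pose let the fingers close, or fill a call up. It gives the time, the measured TCP pose, the force and the opening at its end, in the units of the state.
- get_state(): the state, without advancing time (a new reading comes with each control period).
- grab_frame(name): name is "scene" or "top" or "wrist"; returns (picture, depth): 420x560x3 uint8, red, green, blue; 420x560 float32, m along the optical axis (not along the pixel's ray), 0 where there is no reading.
- camera_info(name): a dict with "mtx" (3x3 intrinsics, pixels), "world_from_camera" (4x4, takes a point from camera to world coordinates). Camera axes: x right, y up, looking along -z (the intrinsics and any distortion apply to the point x, -y, -z); pixel columns grow to the right and rows downward; lengths in m; the calibration is good to about 2 mm. A picture is of the moment at which its call begins: read the wrist's pose just before it. camera_info takes no time and is no camera call; for the wrist camera it gives the pose at the moment of the call.
- hand_in(): hands the job in, once; it reports no verdict.
The state is a dict: "time_s": time; "qpos": joint angles; "dq": joint speeds; "joint_torque": joint torques, N m; "ee_pos": TCP position; "ee_rot": TCP orientation; "ft_force": force on the tool from outside, world axes, zero at the start; "ft_torque": the same for the moment, N m; "gripper_width": finger opening in m.
Only numpy, scipy, OpenCV 4.12 (cv2) and the standard library are available. Lean on these libraries where they do the work, as an engineer would, in place of code of your own. Each camera call takes 0.05 s, during which the arm holds its last target.

TASK

Roll the thicker of the two lying hexagonal metal bars along the bench, one flat at a time, letting it come to rest on each flat, until the wide mouth of its cross hole faces straight up. Do not lift the bar off the bench, leave the thinner bar and the little gear where they are, and let go at the end.

Things in the scene. Friction and masses are not known exactly. Their poses are not given: they have to be found in the camera images.
- bar_centre (a point): Middle of the thicker hexagonal bar: bare metal, 40 mm across flats, 46 across corners, flats 23 wide, 90 mm long, 0.34 kg, lying loose on a flat; this point is 20 mm up. x runs along the bar; y and z turn with it. One flat rolled moves it 23 mm sideways. Press a fingertip on its side corner (20 mm up) and carry that up and over, round the far lower edge; a merely level push may jam or slide it.
- wide_mouth (a point): Centre of the cross hole's wide mouth (18 mm across, 16 mm deep), in one flat of the thicker bar, 20 mm from bar_centre. z points out of it, x along the bar. The hole's other mouth, 9 mm across, is in the opposite flat. At the start the wide mouth faces sideways and down, two flats from the top, so the small mouth shows on the upper flat of the other side: roll two flats towards that side.
- thin_bar_centre (a point): Middle of the thinner hexagonal bar, not to be moved: bare metal, 24 mm across flats, 110 mm long, with a smaller cross hole, loose, lying on a flat, this point 12 mm above the bench. x runs along the bar.
- gear: Small pale metal spur gear, 33 mm across and 16 mm high, loose, lying flat about 27 mm beyond one end of the thicker bar; not to be moved. Origin at the centre of its underside.
Things that resemble listed ones, but are neither listed nor needed, are in the scene too. What is shaped like the part that bears bar_centre but purple is not meant.

How it is judged:
On the way:
1. the thicker bar has come to rest on a flat with the wide mouth one flat away from the top (angle between wide_mouth's own z axis and vertical between 0.87 and 1.22 rad and angular speed of hex_bar below 0.3 rad/s), for 0.2 s.
At the end, for the whole second after the job is handed in: The thicker bar lies still on the bench with the wide mouth of its cross hole facing up within 10 degrees; the thinner bar and the gear are within 20 mm of where they were (angle between wide_mouth's own z axis and vertical below 0.17 rad and height (world z) of bar_centre below 0.026 m and angular speed of hex_bar below 0.1 rad/s and linear speed of hex_bar below 0.02 m/s and distance of each of thin_bar_centre, gear from where it was at the start of the episode below 0.02 m); the robot touches nothing.
It fails at once if the thicker bar is lifted off the bench (its middle more than 40 mm above the bench) (height (world z) of bar_centre above 0.04 m).
It fails at once if the thinner bar is moved by more than 20 mm (distance of thin_bar_centre from where it was at the start of the episode above 0.02 m).
It fails at once if the gear is moved by more than 20 mm (distance of gear from where it was at the start of the episode above 0.02 m).
It also fails if it takes over 42 s, if anything falls off the work surface, if the arm or the gripper's body presses on something with over 40 N, if the wrist force passes 120 N, or if a joint passes its speed limit or range.

## Working session

There is one attempt and no reset: what is moved stays moved. The work goes in short steps, Python scripts to look and compute and a shell command to move; the robot and the scene stay as the last step left them, time stands still between calls to the robot, and variables do not carry over. Pictures are saved under pics/ and viewed, and the job is handed in when it is done.

```bash
mkdir -p pics; python3 - <<'E'
from station import *
import cv2,numpy as np
s=get_state();print(s)
for n in("top","scene"):
    p,d=grab_frame(n);i=camera_info(n);print(n,i)
    cv2.imwrite(f"pics/{n}0.png",p[:,:,::-1]);np.savez(f"{n}0.npz",p=p,d=d,K=i["mtx"],T=i["world_from_camera"])
E
```

```text
{'time_s': 0.0, 'qpos': array([ 9.40872555e-01,  1.59015538e-01,  1.59821590e+00,  1.44750228e-05,
        1.38618122e+00, -2.10094792e-01]), 'dq': array([-0.00025512, -0.00053475,  0.00076116,  0.00138373,  0.00080796,
        0.00043888]), 'joint_torque': array([ 1.16977382e-03, -3.85567009e+01, -3.22113955e+01,  7.03369989e-02,
        3.78360297e-02, -1.39248855e-04]), 'ee_pos': array([0.23404267, 0.52459088, 0.23864588]), 'ee_rot': array([-1.78870644,  1.56897627, -2.20853809]), 'ft_force': array([0.18989632, 0.35936124, 0.70844915]), 'ft_torque': array([-0.01516816,  0.00729174, -0.07691267]), 'gripper_width': 0.09176616973064212}
top {'mtx': array([[469.36398833,   0.        , 286.99299303],
       [  0.        , 469.36398833, 207.89692195],
       [  0.        ,   0.        ,   1.        ]]), 'world_from_camera': array([[ 3.04254994e-03,  9.77642091e-01, -2.10253860e-01,
         2.75412701e-01],
       [-9.99995151e-01,  2.83486714e-03, -1.28915470e-03,
        -5.81394117e-02],
       [-6.64290139e-04,  2.10256763e-01,  9.77645975e-01,
         9.79736235e-01],
       [ 0.00000000e+00,  0.00000000e+00,  0.00000000e+00,
         1.00000000e+00]])}
scene {'mtx': array([[426.08205934,   0.        , 286.65096855],
       [  0.        , 426.08205934, 206.97469165],
       [  0.        ,   0.        ,   1.        ]]), 'world_from_camera': array([[ 0.63564262,  0.28674058, -0.7167554 , -0.23587064],
       [-0.77195375,  0.24423576, -0.58688696, -0.67356715],
       [ 0.00677299,  0.92635238,  0.37659712,  0.43848925],
       [ 0.        ,  0.        ,  0.        ,  1.        ]])}
```

View pics/top0.png

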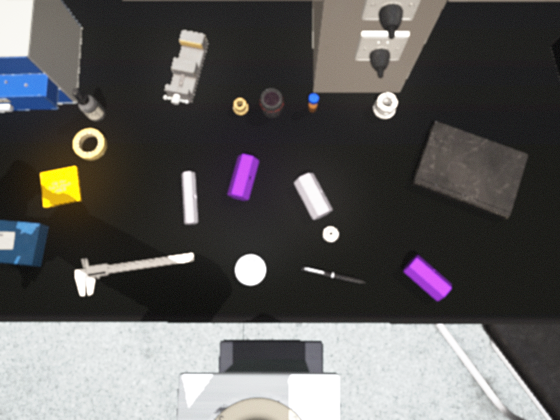

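View pics/scene0.png

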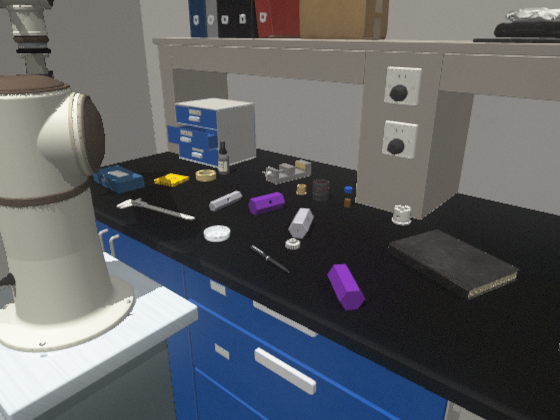

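The two bare-metal bars are the thick one at (313,196) and the thin one at (190,198). The purple look-alikes at (243,177) and (428,278) are not meant. The gear is at (331,234). The white disc at (250,269) is not the gear, and neither is the white knob at (386,105). I'll check the choice in an enlarged crop.

```bash
cat > h.py <<'E'
import numpy as np
def load(n):
    z=np.load(n+".npz");return z["p"],z["d"],z["K"],z["T"]
def ray(u,v,K,T):
    c=np.array([(u-K[0,2])/K[0,0],-(v-K[1,2])/K[1,1],-1.]);return T[:3,:3]@c,T[:3,3]
def atz(u,v,z,K,T):
    r,o=ray(u,v,K,T);return o+r*(z-o[2])/r[2]
def cloud(d,K,T):
    v,u=np.mgrid[:d.shape[0],:d.shape[1]]
    c=np.stack([(u-K[0,2])/K[0,0]*d,-(v-K[1,2])/K[1,1]*d,-d],-1)
    return c@T[:3,:3].T+T[:3,3]
E
python3 - <<'E'
from h import *
import cv2
p,d,K,T=load("top0")
a=cv2.resize(p[160:260,270:370,::-1],(600,600),interpolation=cv2.INTER_CUBIC)
p2,*_=load("scene0")
cv2.imwrite("pics/c0.png",a)
b=cv2.resize(p2[190:260,265:335,::-1],(600,600),interpolation=cv2.INTER_CUBIC);cv2.imwrite("pics/c1.png",b)
P=cloud(d,K,T)
m=(P[...,2]>.008)&(P[...,2]<.07)&(d>0);m[:160]=0;m[290:]=0
n,l,st,c=cv2.connectedComponentsWithStats(m.astype('u1'))
for i in range(1,n):
    if st[i,4]>40:
        q=P[l==i];print(c[i].round(),st[i,4],q.mean(0).round(4),q[:,2].max().round(4),np.percentile(q[:,2],80).round(4))
E
```

```text
[242. 179.] 847 [0.5408 0.0368 0.0355] 0.0455 0.0416
[473. 182.] 4458 [ 0.5382 -0.449   0.025 ] 0.0319 0.027
[ 59. 186.] 1280 [0.53   0.428  0.0129] 0.0182 0.0145
[189. 197.] 676 [0.5044 0.149  0.0222] 0.0304 0.026
[312. 195.] 958 [ 0.5055 -0.1086  0.036 ] 0.0469 0.0421
[ 21. 242.] 1815 [0.4066 0.4835 0.0331] 0.0415 0.0368
[330. 233.] 163 [ 0.4296 -0.1462  0.0126] 0.0213 0.0154
[250. 269.] 719 [0.3549 0.0192 0.0161] 0.0212 0.0176
[425. 275.] 922 [ 0.3428 -0.3332  0.0366] 0.0464 0.0421
[330. 274.] 274 [ 0.3458 -0.146   0.0112] 0.0166 0.0129
```

View pics/c0.png

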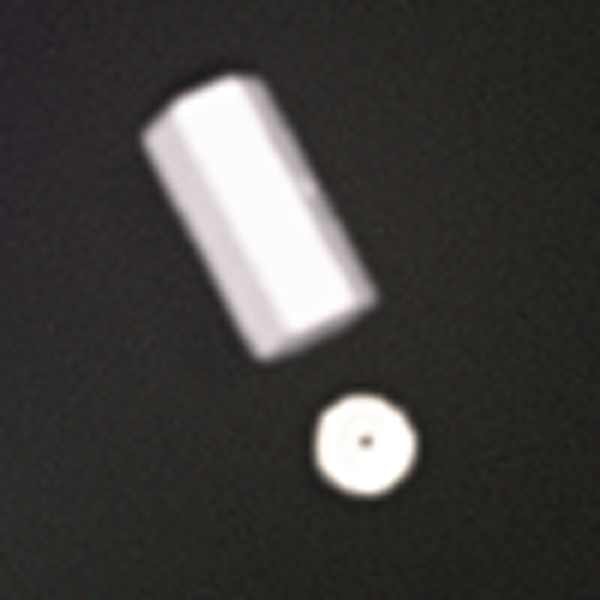

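View pics/c1.png

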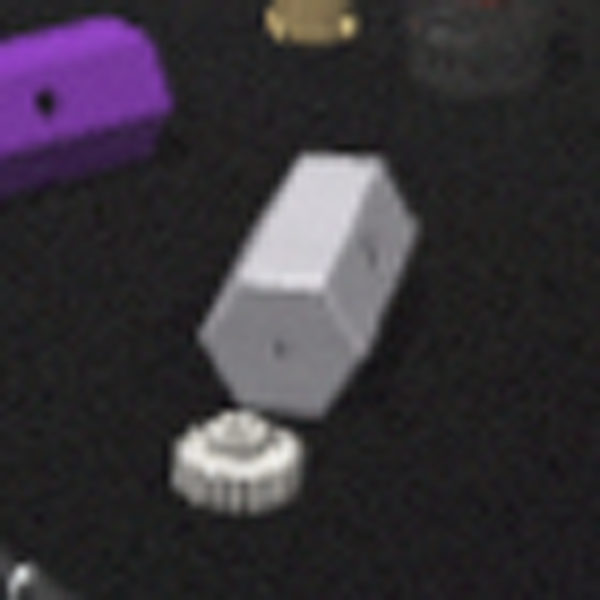

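```bash
python3 - <<'E'
from h import *
from scipy.spatial.transform import Rotation as Ro
p,d,K,T=load("top0")
f=lambda a,z:atz(270+(a[0]+.5)/6-.5,160+(a[1]+.5)/6-.5,z,K,T)
LA,LB,RA,RB=[f(a,.02) for a in((142,135),(262,360),(265,85),(380,297))]
tA,tB,uA,uB=[f(a,.04) for a in((177,110),(286,336),(243,75),(358,304))]
for n,a,b in(("L",LA,LB),("R",RA,RB),("tL",tA,tB),("tR",uA,uB)):
    v=a-b;print(n,a.round(4),b.round(4),np.linalg.norm(v).round(4),np.degrees(np.arctan2(v[1],v[0])).round(2))
c=(LA+LB+RA+RB)/4;print("c side",c,"c top",(tA+tB+uA+uB)/4)
P=cloud(d,K,T);sl=P[155:225,285:340].reshape(-1,3)
t=sl[(sl[:,2]>.0375)&(sl[:,2]<.05)];print(len(t),t.mean(0))
w,V=np.linalg.eigh(np.cov(t[:,:2].T));print(np.degrees(np.arctan2(V[1,1],V[0,1])))
from station import get_state
s=get_state();R=Ro.from_euler("xyz",s["ee_rot"]).as_matrix();print(R.round(4),s["ee_pos"])
print("gear",f((365,445),.016))
E
```

```text
L [ 0.5377 -0.0699  0.02  ] [ 0.4571 -0.1116  0.02  ] 0.0907 27.3
R [ 0.5562 -0.1135  0.02  ] [ 0.4796 -0.1529  0.02  ] 0.0862 27.19
tL [ 0.5413 -0.0818  0.04  ] [ 0.4616 -0.1187  0.04  ] 0.0877 24.86
tR [ 0.5539 -0.1047  0.04  ] [ 0.4728 -0.1434  0.04  ] 0.0898 25.46
c side [ 0.50764742 -0.11197222  0.02      ] c top [ 0.50741824 -0.11215053  0.04      ]
568 [ 0.50728221 -0.1095382   0.04117657]
-152.80533117280004
[[-9.000e-04  4.076e-01  9.131e-01]
 [-1.300e-03  9.131e-01 -4.076e-01]
 [-1.000e+00 -1.600e-03 -3.000e-04]] [0.2340937  0.52463543 0.23872981]
gear [ 0.42805142 -0.14716162  0.016     ]
```

The crop confirms the choice. The thick bar is centred near (0.5075, -0.112) with its axis at about 27°. The silhouette gives a 47 mm width and a 90 mm length, and the top is at 40 mm. In the scene crop the small mouth shows at (372,250), on the upper flat of the right (-y) side, so I roll towards r=(0.454,-0.891). First I travel above the bar, turning tool y to -r.

```bash
python3 -m creep '[[[0.0919,0,-0.04,0.044,-0.09],[0.0919,0,-0.08,0.088,-0.18],[0.0919,0,-0.12,0.132,-0.27],[0.0919,0,-0.16,0.176,-0.36],[0.0919,0,-0.2,0.22,-0.45],[0.0919,0,-0.24,0.264,-0.54],[0.0919,0,-0.28,0.308,-0.63],[0.0919,0,-0.32,0.352,-0.72],[0.0919,0,-0.36,0.396,-0.81],[0.0919,0,-0.4,0.44,-0.89]]]'
```

```text
time_s: 1.35
ee_pos: [0.4734, -0.0214, 0.2394]
ee_rot: [1.066, 1.571, 1.538]
ft_force: [0.6, 0.1, -0.3]
gripper_width: 0.0922
```

```bash
python3 - <<'E'
from station import *
from scipy.spatial.transform import Rotation as Ro
import numpy as np
s=get_state();R=Ro.from_euler("xyz",s["ee_rot"]).as_matrix();print(R.round(4),s["ee_pos"],s["qpos"],s["time_s"])
print(R.T@(np.array([.5134,-.1236,.15])-s["ee_pos"]))
E
```

```text
[[ 0.000e+00 -4.552e-01  8.904e-01]
 [ 2.000e-04  8.904e-01  4.552e-01]
 [-1.000e+00  2.000e-04  1.000e-04]] [ 0.47342078 -0.02144839  0.23940358] [-3.01212007e-01 -1.09739010e-01  1.87053908e+00  2.42443572e-04
  1.38085810e+00 -2.34462830e+00] 1.35
[ 0.08937869 -0.1091728  -0.01091056]
```

```bash
python3 -m creep '[[[0.0919,0.01,-0.03,-0.003,0],[0.0919,0.03,-0.06,-0.006,0],[0.0919,0.05,-0.09,-0.009,0],[0.0919,0.07,-0.11,-0.011,0],[0.0919,0.07,-0.11,-0.011,0],[0.0919,0.07,-0.11,-0.011,0],[0.0919,0.07,-0.11,-0.011,0],[0.0919,0.07,-0.11,-0.011,0],[0.0919,0.07,-0.11,-0.011,0],[0.0919,0.07,-0.11,-0.011,0]]]'
python3 - <<'E'
from station import *
import cv2,numpy as np
s=get_state();print(s["ee_pos"],s["ee_rot"])
i=camera_info("wrist");p,d=grab_frame("wrist");print(i["world_from_camera"].round(3))
cv2.imwrite("pics/w1.png",p[:,:,::-1]);np.savez("w1.npz",p=p,d=d,K=i["mtx"],T=i["world_from_camera"])
E
```

```text
time_s: 2.6
ee_pos: [0.5132, -0.1225, 0.1698]
ee_rot: [-0.885, 1.571, -0.415]
ft_force: [-0.8, -0.2, -0.3]
gripper_width: 0.0921
[ 0.51321209 -0.12247518  0.16976166] [-0.88539939  1.57053262 -0.41496128]
[[-0.453 -0.859 -0.239  0.447]
 [ 0.892 -0.436 -0.121 -0.156]
 [ 0.    -0.268  0.963  0.317]
 [ 0.     0.     0.     1.   ]]
```

View pics/w1.png

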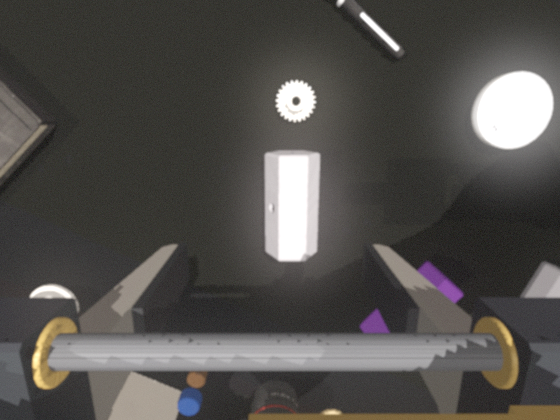

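The wrist view shows the bar at (292,206), its small mouth at (271,208) on the image-left side (tool -y, the r side), and the gear at (296,101) beyond its end.

```bash
python3 - <<'E'
from h import *
import cv2
from scipy.spatial.transform import Rotation as Ro
p,d,K,T=load("w1")
cv2.imwrite("pics/w1c.png",cv2.resize(p[80:280,220:360,::-1],(560,800)[::1],interpolation=cv2.INTER_CUBIC)[:600*0+800:1][0:800])
P=cloud(d,K,T)
s=P[130:275,240:345];m=(s[...,2]>.036)&(s[...,2]<.05);t=s[m];print(len(t),t.mean(0))
w,V=np.linalg.eigh(np.cov(t[:,:2].T));print(np.degrees(np.arctan2(V[1,1],V[0,1]))%180)
R=Ro.from_euler("xyz",[-0.88539939,1.57053262,-0.41496128]).as_matrix();o=np.array([.51321,-.12248,.16976])
for n,u,v,z in(("sL",265,206,.02),("sR",320,206,.02),("tL",277,206,.04),("tR",307,206,.04),("end1",293,259,.04),("end0",293,152,.04),("mouth",271,208,.03)):
    q=atz(u,v,z,K,T);print(n,q.round(4),(R.T@(q-o)).round(4))
E
```

```text
3789 [ 0.5076105  -0.11017953  0.04137512]
26.85657174661054
sL [ 0.5218 -0.128   0.02  ] [ 0.1498 -0.0088  0.0051]
sR [ 0.4999 -0.0848  0.02  ] [0.1498 0.0396 0.0052]
tL [ 0.5123 -0.1211  0.04  ] [ 0.1298  0.0016 -0.0002]
tR [ 0.5012 -0.0992  0.04  ] [ 0.1298  0.0263 -0.0002]
end1 [ 0.548  -0.0875  0.04  ] [0.1298 0.0154 0.0468]
end0 [ 0.4674 -0.1299  0.04  ] [ 0.1297  0.0142 -0.0442]
mouth [ 0.5186 -0.1236  0.03  ] [ 0.1398 -0.0034  0.0042]
```

```bash
python3 -m creep '[[[0.0919,0.03,0.002,0.001,0],[0.0919,0.06,0.002,0.001,0],[0.0919,0.085,0.002,0.001,0],[0.0919,0.105,0.002,0.001,0],[0.0919,0.12,0.002,0.001,0],[0.0919,0.13,0.002,0.001,0],[0.0919,0.137,0.002,0.001,0],[0.0919,0.139,0.002,0.001,0],[0.0919,0.139,0.001,0.001,0],[0.0919,0.139,0,0.001,0]]]'
```

```text
time_s: 3.9
ee_pos: [0.5145, -0.1224, 0.0311]
ee_rot: [-0.966, 1.57, -0.495]
ft_force: [-0.3, -0.2, 0.3]
gripper_width: 0.0921
```

```bash
cat > look.py <<'E'
import sys
from station import *
import cv2,numpy as np
n=sys.argv[1];s=get_state();print(s["time_s"],s["ee_pos"],s["ft_force"])
for c in sys.argv[2:]:
    i=camera_info(c);p,d=grab_frame(c);np.savez(f"{c}{n}.npz",p=p,d=d,K=i["mtx"],T=i["world_from_camera"])
    if c=="scene": p=cv2.resize(p[180:270,240:360],(800,600),interpolation=cv2.INTER_CUBIC)
    cv2.imwrite(f"pics/{c}{n}.png",p[:,:,::-1])
E
python3 -m creep '[[[0.0919,0,-0.006,0,0],[0.0919,0,-0.01,0,0],[0.0919,-0.003,-0.012,0,0],[0.0919,-0.0057,-0.014,0,0],[0.0919,-0.0082,-0.0163,0,0],[0.0919,-0.0106,-0.019,0,0],[0.0919,-0.0127,-0.022,0,0],[0.0919,-0.0146,-0.025,0,0],[0.0919,-0.0162,-0.028,0,0],[0.0919,-0.0175,-0.031,0,0]]]'; python3 look.py 2 wrist scene
```

```text
time_s: 5.15
ee_pos: [0.5282, -0.1501, 0.0482]
ee_rot: [-1.444, 1.571, -0.974]
ft_force: [0.4, -1.1, 0.6]
gripper_width: 0.0921
5.15 [ 0.52824161 -0.15011603  0.04819499] [ 0.43523156 -1.07431032  0.62250129]
```

View pics/wrist2.png

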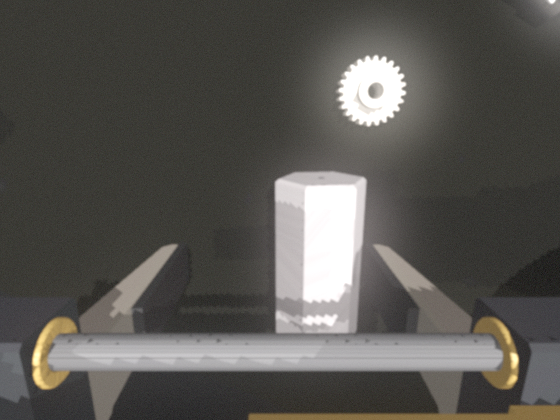

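View pics/scene2.png

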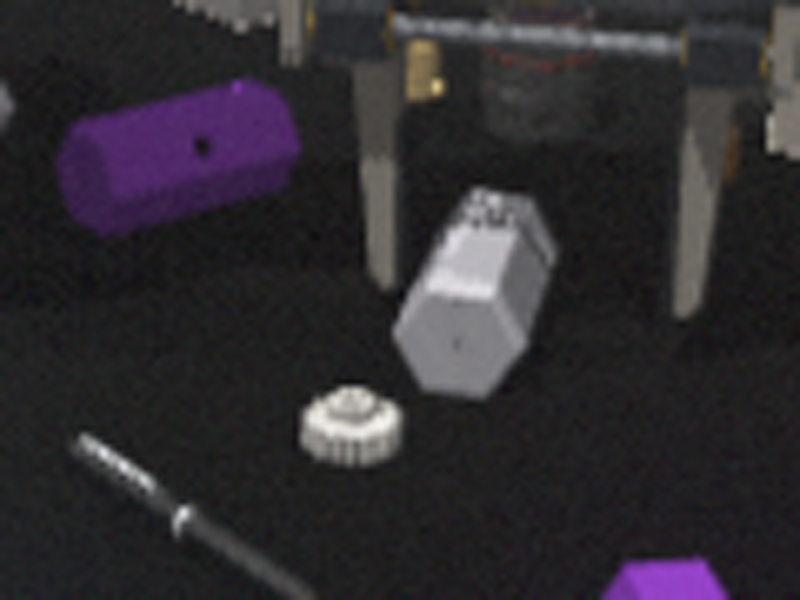

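The scene crop shows the bar flat on the bench at (465,300), clear of the fingers, and no small mouth on the right-hand upper flat any more. That fits a roll, but I'll raise the fingers and look for the wide mouth on the finger-side flat.

```bash

python3 -m creep '[[[0.0919,-0.005,0.012,0,0],[0.0919,-0.03,0.012,0,0],[0.0919,-0.06,0.02,0,0],[0.0919,-0.08,0.03,0,0],[0.0919,-0.08,0.04,0,0],[0.0919,-0.08,0.04,0,0],[0.0919,-0.08,0.04,0,0],[0.0919,-0.08,0.04,0,0],[0.0919,-0.08,0.04,0,0],[0.0919,-0.08,0.04,0,0]]]'; python3 look.py 3 wrist top
```

```text
time_s: 6.5
ee_pos: [0.51, -0.1143, 0.1279]
ee_rot: [2.337, 1.571, 2.807]
ft_force: [-0.5, 0.6, -0.7]
gripper_width: 0.092
6.5 [ 0.50996778 -0.1142548   0.1279432 ] [-0.52674618  0.63684496 -0.67441602]
```

View pics/wrist3.png

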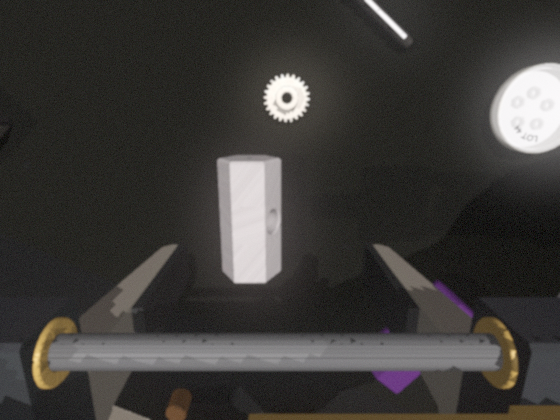

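The wide mouth now shows at (272,222), on the upper flat of the finger side, so one flat has been rolled and the bar is at rest. Next I measure the new pose.

```bash
python3 - <<'E'
from h import *
from station import get_state
from scipy.spatial.transform import Rotation as Ro
p,d,K,T=load("wrist3")
st=get_state();R=Ro.from_euler("xyz",st["ee_rot"]).as_matrix();o=st["ee_pos"];print(R.round(3))
P=cloud(d,K,T)
s=P[130:300,200:300];m=(s[...,2]>.036)&(s[...,2]<.05);t=s[m];print(len(t),t.mean(0),R.T@(t.mean(0)-o))
w,V=np.linalg.eigh(np.cov(t[:,:2].T));print(np.degrees(np.arctan2(V[1,1],V[0,1]))%180, np.degrees(np.arctan2(R[1,2],R[0,2])))
for n,u,v,z in(("sL",219,215,.02),("sR",281,215,.02),("tL",231,215,.04),("tR",267,215,.04),("end1",250,282,.04),("end0",250,159,.04)):
    q=atz(u,v,z,K,T);print(n,q.round(4),(R.T@(q-o)).round(4))
E
```

```text
[[-0.    -0.453  0.892]
 [ 0.     0.892  0.453]
 [-1.     0.    -0.   ]]
5034 [ 0.51819409 -0.13135915  0.0413926 ] [ 0.08665561 -0.0190208  -0.00043075]
27.070295725808762 26.93294692319566
sL [ 0.5302 -0.1518  0.02  ] [ 0.108  -0.0427  0.001 ]
sR [ 0.5088 -0.1097  0.02  ] [0.1081 0.0045 0.001 ]
tL [ 0.5196 -0.144   0.04  ] [ 0.088  -0.0309 -0.0049]
tR [ 0.5082 -0.1215  0.04  ] [ 0.088  -0.0057 -0.0049]
end1 [ 0.5602 -0.1096  0.04  ] [ 0.088  -0.0186  0.0469]
end0 [ 0.4782 -0.1492  0.04  ] [ 0.0881 -0.0168 -0.0441]
```

```bash

python3 -m creep '[[[0.0919,0,-0.02,0.001,0],[0.0919,0.005,-0.0315,0.001,0],[0.0919,0.03,-0.0315,0.001,0],[0.0919,0.05,-0.0315,0.001,0],[0.0919,0.07,-0.0315,0.001,0],[0.0919,0.085,-0.0315,0.001,0],[0.0919,0.094,-0.0315,0.001,0],[0.0919,0.097,-0.0315,0.001,0],[0.0919,0.097,-0.0325,0.001,0],[0.0919,0.097,-0.0335,0.001,0]]]'; python3 - <<'E'
from station import get_state
s=get_state();print(s["ee_pos"],s["ft_force"])
E
```

```text
time_s: 7.85
ee_pos: [0.5266, -0.1439, 0.0318]
ee_rot: [-0.983, 1.569, -0.513]
ft_force: [-0.6, -0.3, 0.7]
gripper_width: 0.0919
[ 0.52660077 -0.14387028  0.03179124] [-0.55798184 -0.2976366   0.67260426]
```

```bash

python3 -m creep '[[[0.0919,0,-0.006,0,0],[0.0919,0,-0.01,0,0],[0.0919,-0.003,-0.012,0,0],[0.0919,-0.0057,-0.014,0,0],[0.0919,-0.0082,-0.0163,0,0],[0.0919,-0.0106,-0.019,0,0],[0.0919,-0.0127,-0.022,0,0],[0.0919,-0.0146,-0.025,0,0],[0.0919,-0.0162,-0.028,0,0],[0.0919,-0.0175,-0.031,0,0]]]'
python3 -m creep '[[[0.0919,-0.005,0.012,0,0],[0.0919,-0.03,0.012,0,0],[0.0919,-0.06,0.02,0,0],[0.0919,-0.08,0.03,0,0],[0.0919,-0.08,0.04,0,0],[0.0919,-0.08,0.04,0,0],[0.0919,-0.08,0.04,0,0],[0.0919,-0.08,0.04,0,0],[0.0919,-0.08,0.04,0,0],[0.0919,-0.08,0.04,0,0]]]'; python3 look.py 4 wrist top scene
```

```text
time_s: 9.1
ee_pos: [0.5402, -0.1715, 0.0487]
ee_rot: [-1.514, 1.57, -1.044]
ft_force: [-0.3, -0.1, -0.1]
gripper_width: 0.092
time_s: 10.35
ee_pos: [0.522, -0.1357, 0.1285]
ee_rot: [2.349, 1.571, 2.819]
ft_force: [-0.3, 0.0, -0.4]
gripper_width: 0.0918
10.35 [ 0.52196181 -0.13565196  0.1284601 ] [-0.26688741  0.01747428 -0.37633336]
```

View pics/wrist4.png

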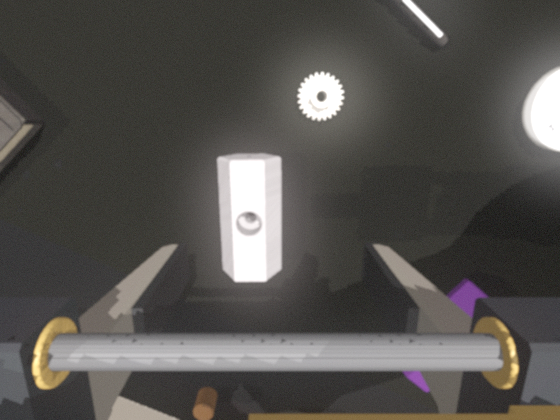

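View pics/top4.png

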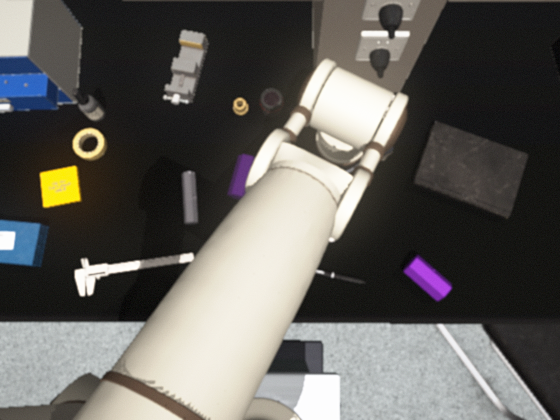

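View pics/scene4.png

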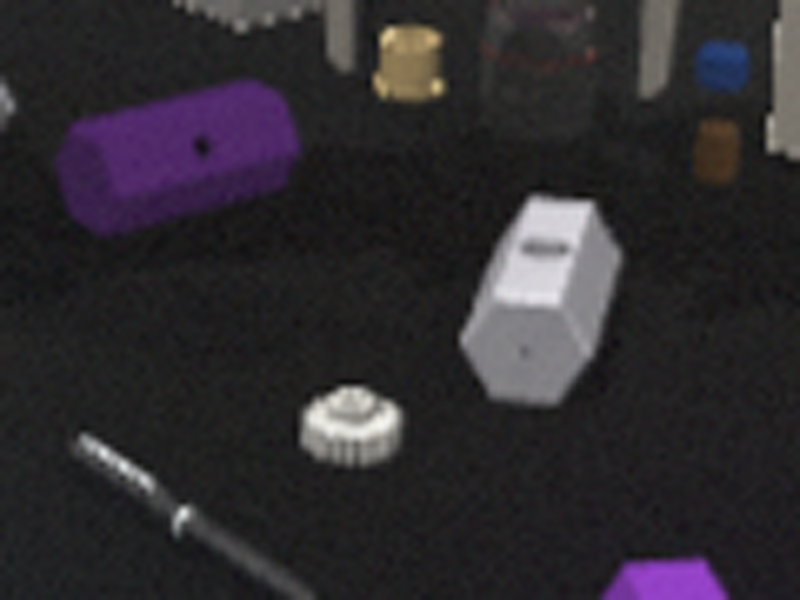

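The hole now sits mid-top at (249,222) in the wrist view. It is about 26 px wide on a 37 px flat, so it is the wide mouth. The thin bar is still at (190,198) in the top view. I'll do a quick numeric check of the tilt and the gear before handing in.

```bash
python3 - <<'E'
from h import *
p,d,K,T=load("wrist4");P=cloud(d,K,T)
s=P[165:270,238:260];t=s.reshape(-1,3);t=t[(t[:,2]>.037)&(t[:,2]<.046)]
A=np.c_[t[:,:2]-t[:,:2].mean(0),np.ones(len(t))];c=np.linalg.lstsq(A,t[:,2],rcond=None)[0]
print("top",t.mean(0).round(4),"tilt deg",np.degrees(np.arctan(np.hypot(*c[:2]))))
print("gear",atz(321,96,.016,K,T))
p1,d1,K1,T1=load("w1");print("gear before",atz(296,101,.016,K1,T1))
for n in("top0","top4"):
    p,d,K,T=load(n);P=cloud(d,K,T)[165:230,178:204];m=(P[...,2]>.01)&(P[...,2]<.04);print("thin",P[m].mean(0).round(4))
from station import hand_in,get_state
s=get_state();print(s["time_s"],s["ee_pos"]);print(hand_in())
E
```

```text
top [ 0.5267 -0.154   0.0419] tilt deg 0.42586924929499115
gear [ 0.43102027 -0.14524338  0.016     ]
gear before [ 0.4311514  -0.14477653  0.016     ]
thin [0.5044 0.149  0.0223]
thin [0.5044 0.149  0.0222]
10.5 [ 0.52199005 -0.13557652  0.12858161]
the job is handed in; nothing more can be done
None
```

I rolled the thick hex bar two flats towards the small-mouth side, with the inner pad of one open finger carrying its side corner up and over. It came to rest after each flat. I then raised the open gripper clear and handed in at 10.5 s; the hand-in gives no verdict.

- **After the first flat:** the wide mouth showed on the upper flat of the finger side, one flat from the top.
- **At the end:** the wide mouth is on the top flat, and that flat is level to about 0.4°. It measured about 42 mm up against the 40 mm expected; the same depth readings ran about 1 mm high from the start.
- **Bar position:** it moved about 23 mm on the first flat and about 24 mm on the second.
- **Gear and thin bar:** the gear moved less than 1 mm between measurements, and the thin bar shows no shift.

No check failed or disagreed.

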